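Creep a loaded spice chest home corner by corner

ROBOT

A 7-joint arm with a two-finger parallel gripper is mounted at the origin on a cart in front of the work surface, level with it; the furniture and walls round the work are solid. World frame = base frame: x ahead of the robot, y to its left, z up, the work surface at z = 0. Lengths are in m, angles in rad, forces in N, time in s.
With the tool pointing down it reaches from about 0.35 to 0.9 m from the base axis. Payload 19.9 kg.
Tool frame: the origin (TCP) lies between the finger pads; the fingertips stand 19 mm ahead of it and the grasp point (between the pads) is the TCP; z points along the fingers, y is the line along which they close (so a half turn about z gives the same grasp; the last joint's range is limited). The gripper opens to 94 mm and grips with 3 to 60 N. Pads are 16 mm wide; open, the fingers measure 119 mm over their backs; the gripper's body (75 mm by 177 mm) begins 78 mm behind the grasp point.
Start: joints at [1.115, 0.417, -0.01, 1.614, 0.005, 1.111, -0.053], TCP at [0.252, -0.572, 0.224] pointing down, gripper open.
Joint ranges: [-2.81, 2.81], [-0.39, 2.02], [-1.27, 1.25], [0.06, 2.57], [-1.19, 4.33], [0.19, 2], [-2.82, 2.82]. Speed limits (rad/s): [1.89, 1.89, 2.39, 2.39, 3.01, 3.01, 3.01].

INTERFACE

Orientations are given as a 3x3 rotation matrix whose columns are the frame's x, y, z axes.
In Python, from rig import robot gives the robot as it stands. Calls block until the motion is done:
- robot.move_ptp(position, orientation): joint-space move of the TCP to a pose.
- robot.move_linear(position, velocity=0.15, frame=None, threshold=None): straight line of the TCP; frame=None keeps the orientation; velocity is the mean speed in m/s. With threshold (N) it stops when the force on the tool has changed by that much, and returns True; else False.
- robot.goto_joints(angles): joint-space move.
- robot.gripper_to(opening): finger opening in m; the grip force is fixed at half the most; returns when the fingers have stopped.
- robot.pause(seconds).
- robot.ik(position, orientation): joint angles nearest the present ones, or None.
- robot.get_state(): the state.
- robot.grab_frame(name): name is "scene" or "top"; returns the picture (384x512x3 uint8, red, green, blue); there is no depth.
- robot.camera_info(name): a dict with "fx", "fy", "cx", "cy" (pixels), "rvec" (rotation vector, rad) and "tvec" (3), from world to camera coordinates, as OpenCV has them. Camera axes: x right, y down, z forward; pixel columns grow to the right and rows downward; lengths in m; the calibration is good to about 2 mm. A picture is of the moment at which its call begins. camera_info takes no time and is no camera call.
A pose or a line that the arm cannot do raises robot.PlanningError and nothing moves.
- robot.sign_off(): hands the job in; it is judged then, once.
The state is a dict: "time": time; "qpos": joint angles; "joint_vel": joint speeds; "effort": joint torques, N m; "ee_pos": TCP position; "tool_rot": TCP orientation; "force": force on the tool from outside, world axes, zero at the start; "moment": the same for the moment, N m; "opening": finger opening in m; "grasp_force": force on a finger pad.
Only numpy, scipy, OpenCV 4.12 (cv2) and the standard library are available. Lean on these libraries where they do the work, as an engineer would, in place of code of your own. Each camera call takes 0.05 s, during which the arm holds its last target. There are 200 camera calls.

TASK

Put the low wooden spice chest, with the tin and the jar standing on it, back in its parking frame on the worktop: it is heavy, so creep it in by pushing its two front corner posts in turn, a little at a time, never letting it swing more than about 15 degrees out of line with the frame, and never touching the glass front. Keep every push below 20 newtons; at the last, press it firmly (some 12 newtons on a post, felt as a clear rise above what sliding takes) against the frame's back stop for half a second, so that its whole back edge lies flush along the stop. Keep the tin and jar standing on it, leave everything else where it is, and let go.

Things in the scene. Friction and masses are not known exactly. Their poses are not given: they have to be found in the camera images.
- chest: low closed light-wood chest, 160 mm deep (x), 200 wide (y), 68 high, 0.4 to 0.8 kg, loose on the worktop; origin at the centre of its underside, +x towards its back. A finger pushing one post turns it about a point near the other side, some 170 mm off: the other post hardly moves. Sliding it by one post takes about 4 to 8 N (hidden mass and friction)
- post_left: left (+y) front corner post of the chest, medium wood, 28 mm wide, 66 mm high, fixed to the chest; origin coincides with the chest's. It stands 18.5 mm proud of the glass, and is the place to push
- post_right: right (-y) front corner post, the mirror image; origin coincides with the chest's
- post_left_face (a point): centre of the left post's front face, 45 mm above the worktop (88 mm ahead of the chest's centre, 86 mm to its left); the outward normal is the chest's -x. The face is upright, 2 to 68 mm above the worktop, polished and slippery; a gripper that widens above its fingertips must not bear on its top edge
- post_right_face (a point): centre of the right post's front face, likewise, 86 mm to the right
- glass_front: thin glass pane between the two posts on the chest's front, 140 mm wide, set back; its origin coincides with the chest's. Not to be touched
- back_left (a point): point on the chest's back face 90 mm to the left of its middle, 14 mm above the worktop
- back_right (a point): point on the chest's back face 90 mm to the right of its middle, 14 mm above the worktop
- frame: low dark-wood parking frame fixed to the worktop: two side rails 24 mm high and a cross bar at the far end; origin on the worktop where the chest's centre is when home, +x the way in. Waxed rails, inner faces at y = +-108 mm from x = -20 mm on (8 mm play each side), flaring to +-127 mm at x = -60 mm. Home, the chest is parallel to it, its posts 28 mm outside the mouth
- stop: the cross bar at the frame's far end, 30 mm high, with a rubber strip; origin coincides with the frame's, the face the chest meets is at x = +80 mm in the frame
- tin: food tin, 75 mm across, 110 mm high, 0.48 kg, standing on the right rear half of the chest; origin at the centre of its underside
- jar: round glass jar with lid, 70 mm across, 101 mm high, standing on the left rear half of the chest; origin at the centre of its underside
- garlic: garlic bulb, 56 mm, bystander beside the frame
- spice: spice jar with a red cap, 45 mm across, 106 mm high, bystander beside the frame
- shaker: small shaker with steel cap, 41 mm across, 91 mm high, bystander beside the frame
- lemon: lemon, 71 x 53 mm, bystander to the right
- mug: dotted mug, 92 mm across, 93 mm high, bystander to the right
Things that resemble listed ones, but are neither listed nor needed, are in the scene too. Leave any green or purple look-alike of the tin alone. What is shaped like the jar but blue or orange is not meant.

How it is judged:
On the way, in this order (a step that is already met when the one before it is completed fails the run):
1. the chest has crept half way in, still in line with the frame within 15 degrees (x of chest in the frame of frame above -0.035 m and angle between the x axis of chest and the x axis of frame, either way round below 0.27 rad), for 0.1 s.
2. the chest is pressed against the back stop with more than 3 N, flush along it (contact force between chest and stop above 3 N and x of each of back_left, back_right in the frame of frame above 0.0765 m), for 0.2 s.
At the end, for the whole second after the job is handed in: both ends of the chest's back edge are within 3.5 mm of the stop, the chest is between the rails (12 mm or less off the middle) and at rest, the tin and the jar stand upright on it (x of each of back_left, back_right in the frame of frame above 0.0765 m and y of chest in the frame of frame between -0.012 and 0.012 m and angle between each of tin, jar's own z axis and vertical below 0.15 rad and height (world z) of each of tin, jar above 0.06 m and linear speed of chest below 0.01 m/s); the robot touches nothing.
It fails at once if the chest swings more than 16 degrees out of line with the frame (angle between the x axis of chest and the x axis of frame, either way round above 0.28 rad).
It fails at once if the fingers push the chest, or the chest is driven against the stop, with more than 22 N (contact force between the fingers and chest above 22 N or contact force between chest and stop above 22 N).
It fails at once if the glass front is touched (contact force between the fingers and glass_front above 0.5 N).
It fails at once if the tin or the jar topples (angle between any of tin, jar's own z axis and vertical above 0.35 rad).
It fails at once if a bystander is moved more than 25 mm (distance of any of garlic, spice, shaker, lemon, mug from where it was at the start of the episode above 0.025 m).
It also fails if it takes over 72 s, if anything falls off the work surface, if the arm or the gripper's body presses on something with over 40 N, if the wrist force passes 120 N, or if a joint passes its speed limit or range.

## Working session

There is one attempt and no reset: what is moved stays moved. The work goes in short steps, each a Python script; the robot and the scene stay as the last script left them, time stands still between calls to the robot, and variables do not carry over. Pictures are saved under pics/ and viewed, at most 10 in all, crops included, and the job is handed in when it is done.

```bash
ls; mkdir -p pics; python3 - <<'E'
from rig import robot
import cv2
for n in("scene","top"):
    im=robot.grab_frame(n); cv2.imwrite(f"pics/{n}0.png",im[:,:,::-1]); print(robot.camera_info(n))
s=robot.get_state(); print(s["time"],s["ee_pos"],s["tool_rot"],s["force"])
E
```

```text
pics
{'fx': 458.11047536047, 'fy': 458.11047536047, 'cx': 255.2780368498224, 'cy': 195.339220664993, 'rvec': array([ 1.01693982, -2.25381449,  1.16670012]), 'tvec': array([0.52249259, 0.14080638, 1.15365642])}
{'fx': 466.24276152665567, 'fy': 466.24276152665567, 'cx': 252.52467456279382, 'cy': 197.46835767628747, 'rvec': array([ 1.96889825, -2.07707659,  0.38870474]), 'tvec': array([0.27497888, 0.45857999, 1.46277137])}
0.1 [ 0.25172504 -0.57171571  0.22389538] [[ 9.15197295e-01  4.03005754e-01 -5.22702197e-04]
 [ 4.03006084e-01 -9.15196774e-01  9.80131151e-04]
 [-8.33768707e-05 -1.10766554e-03 -9.99999383e-01]] [ 0.07848979 -0.39375527  0.61612216]
```

View pics/top0.png

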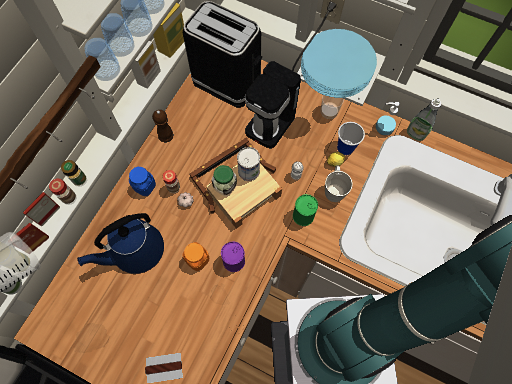

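View pics/scene0.png

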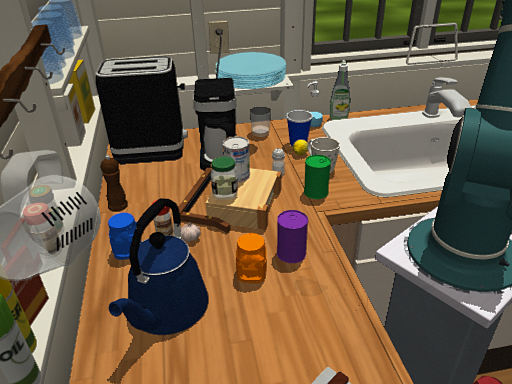

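The top view shows the chest at about (242,190), in the dark frame, with the tin at (248,163) and the jar at (223,180). I'll enlarge both views with a world grid.

```bash
cat > h.py <<'E'
import numpy as np, cv2
from rig import robot
def cam(n):
    c=robot.camera_info(n); K=np.array([[c["fx"],0,c["cx"]],[0,c["fy"],c["cy"]],[0,0,1.]])
    return K,np.array(c["rvec"]),np.array(c["tvec"])
def proj(n,P):
    K,r,t=cam(n); return cv2.projectPoints(np.array(P,float).reshape(-1,1,3),r,t,K,None)[0].reshape(-1,2)
def ray(n,px,z):
    K,r,t=cam(n); R=cv2.Rodrigues(r)[0]; px=np.array(px,float).reshape(-1,2)
    d=(R.T@np.linalg.inv(K)@np.c_[px,np.ones(len(px))].T).T; c=-R.T@t
    return c+d*((z-c[2])/d[:,2])[:,None]
def crop(n,im,x0,y0,x1,y1,s,out,grid=True):
    b=cv2.resize(im[y0:y1,x0:x1,::-1],None,fx=s,fy=s,interpolation=cv2.INTER_CUBIC)
    for u in range((x0+9)//10*10,x1,10): cv2.putText(b,str(u),((u-x0)*s,10),0,.35,(255,255,255)); cv2.line(b,((u-x0)*s,12),((u-x0)*s,18),(255,255,255))
    for v in range((y0+9)//10*10,y1,10): cv2.putText(b,str(v),(0,(v-y0)*s+4),0,.35,(255,255,255)); cv2.line(b,(24,(v-y0)*s),(30,(v-y0)*s),(255,255,255))
    if grid:
        for X in np.arange(.3,1.2,.1):
            for Y in np.arange(-.6,.61,.1):
                p=proj(n,[X,Y,0])[0]
                if x0<p[0]<x1 and y0<p[1]<y1:
                    q=tuple(int(v) for v in (p-[x0,y0])*s+s/2); cv2.circle(b,q,2,(255,0,255),-1); cv2.putText(b,f"{X:.1f},{Y:.1f}",q,0,.33,(255,0,255))
    cv2.imwrite(out,b)
E
python3 - <<'E'
from h import *
t=cv2.imread("pics/top0.png")[:,:,::-1]; s=cv2.imread("pics/scene0.png")[:,:,::-1]
crop("top",t,180,135,300,235,6,"pics/tc.png"); crop("scene",s,165,125,295,240,5,"pics/sc.png")
E
```

```text
(no output)
```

View pics/tc.png

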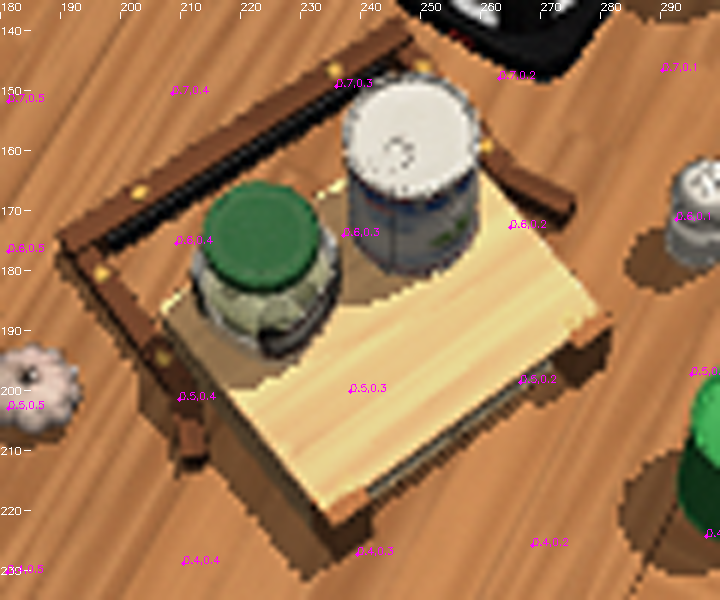

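View pics/sc.png

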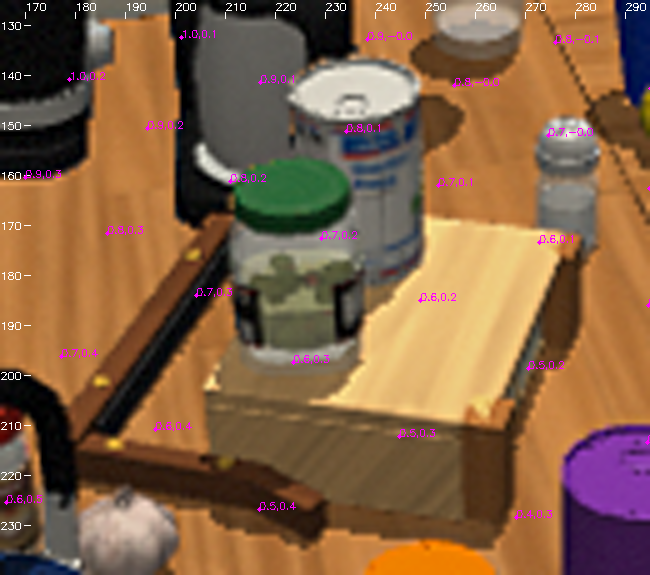

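```bash
python3 - <<'E'
from h import *
np.set_printoptions(precision=4,suppress=True)
a=lambda L:np.array(L)/6.+[180,135]-.42
b=lambda L:np.array(L)/5.+[165,125]-.4
C=ray("top",a([(325,524),(612,318),(160,312)]),.068); print("FL,FR,RL\n",C, np.linalg.norm(C[0]-C[1]),np.linalg.norm(C[0]-C[2]))
Cs=ray("scene",b([(510,408),(578,238),(207,388)]),.068); print(Cs,np.linalg.norm(Cs[0]-Cs[1]),np.linalg.norm(Cs[0]-Cs[2]))
S=ray("top",a([(55,240),(400,22)]),.03); print("stop outer",S)
# line fits by gradient
g=cv2.GaussianBlur(cv2.imread("pics/top0.png"),(0,0),.5).astype(float)
def edge(im,n,p,q,z,ch,half=3,m=30):
    p,q=np.array(p),np.array(q); d=(q-p)/np.linalg.norm(q-p); nn=np.array([-d[1],d[0]]); t=np.arange(-half,half+.01,.1); o=[]
    for f in np.linspace(0,1,m):
        c=p+f*(q-p); P=(c+t[:,None]*nn).astype(np.float32)
        v=cv2.remap(im[:,:,ch].astype(np.float32),P[None,:,0],P[None,:,1],cv2.INTER_LINEAR)[0]
        o.append(P[np.argmax(abs(np.gradient(v)))])
    W=ray(n,o,z)[:,:2]; l=cv2.fitLine(W.astype(np.float32),cv2.DIST_HUBER,0,.001,.001).ravel()
    res=(W-l[2:])@[-l[1],l[0]]
    return np.degrees(np.arctan2(l[1],l[0])),l[2:],np.median(abs(res))
print("stop back edge",edge(g,"top",a((75,225)),a((330,62)),.03,2))
print("stop front edge",edge(g,"top",a((120,238)),a((340,103)),.03,2,2))
print("chest left",edge(g,"top",a((190,345)),a((320,515)),.068,2,2))
print("chest front",edge(g,"top",a((380,480)),a((560,355)),.068,0,2))
print("chest right",edge(g,"top",a((490,180)),a((600,310)),.068,0,2))
gs=cv2.GaussianBlur(cv2.imread("pics/scene0.png"),(0,0),.5).astype(float)
print("S chest left",edge(gs,"scene",b((215,393)),b((460,412)),.068,2,2))
print("S chest front",edge(gs,"scene",b((510,385)),b((560,270)),.068,0,2))
print("S stop back",edge(gs,"scene",b((85,420)),b((215,230)),.03,2,2))
print("left rail outer top",edge(g,"top",a((58,255)),a((150,375)),.024,2,2))
print("left rail inner top",edge(g,"top",a((115,275)),a((165,340)),.024,2,2))
print("rail tips(top) L,R",ray("top",a([(192,460),(572,208)]),.024))
print("scene: left rail tip, inner",ray("scene",b([(322,500),(90,455)]),.024))
E
```

```text
FL,FR,RL
 [[0.3965 0.3161 0.068 ]
 [0.5101 0.1494 0.068 ]
 [0.5274 0.4044 0.068 ]] 0.20170873667101644 0.15786572698541743
[[0.4073 0.2973 0.068 ]
 [0.5071 0.1536 0.068 ]
 [0.5314 0.4056 0.068 ]] 0.1749729406170344 0.1647506632093022
stop outer [[0.5923 0.4682 0.03  ]
 [0.7255 0.2593 0.03  ]]
stop back edge (np.float32(-57.293835), array([0.6631, 0.3661], dtype=float32), np.float64(0.0007626446325767495))
stop front edge (np.float32(-57.364815), array([0.6265, 0.3616], dtype=float32), np.float64(0.0004889594692418873))
chest left (np.float32(35.121773), array([0.4539, 0.3528], dtype=float32), np.float64(0.00035573686314066457))
chest front (np.float32(-55.547455), array([0.4576, 0.2345], dtype=float32), np.float64(0.0004722239994733616))
chest right (np.float32(34.340008), array([0.5577, 0.1837], dtype=float32), np.float64(0.0005168873257143719))
S chest left (np.float32(36.25951), array([0.4502, 0.3498], dtype=float32), np.float64(0.0009169446400258746))
S chest front (np.float32(-55.83855), array([0.4607, 0.232 ], dtype=float32), np.float64(0.0003250796802357712))
S stop back (np.float32(-57.1601), array([0.6469, 0.3626], dtype=float32), np.float64(0.000475183708161837))
left rail outer top (np.float32(33.12479), array([0.5399, 0.4426], dtype=float32), np.float64(0.0011740864676272871))
left rail inner top (np.float32(37.764774), array([0.5531, 0.4195], dtype=float32), np.float64(0.001099393887072115))
rail tips(top) L,R [[0.4535 0.3915 0.024 ]
 [0.5994 0.1638 0.024 ]]
scene: left rail tip, inner [[0.4582 0.3871 0.024 ]
 [0.5762 0.4572 0.024 ]]
```

Measured in the frame (yaw about 32.7°), the chest is about +2° out of line, about 3 mm off the middle, and has about 60 mm to travel. I'll go to the left post first.

```bash
cat >> h.py <<'E'
A=np.radians(32.7); D=np.array([np.cos(A),np.sin(A),0]); L=np.array([-np.sin(A),np.cos(A),0]); U=np.array([0,0,1.])
T=np.radians(12); TX=D*np.cos(T)+U*np.sin(T); TZ=D*np.sin(T)-U*np.cos(T); R=np.c_[TX,np.cross(TZ,TX),TZ]
YC=-.048; YP={"L":YC+.088,"R":YC-.088}; ZT=.045
OFF=.019*TZ+.008*TX
def pos(fx,fy,z=ZT): return fx*D+fy*L+z*U-OFF+U*.008*np.sin(T)
def tip():
    s=robot.get_state(); p=s["ee_pos"]+OFF; return np.array([p@D,p@L,p[2]]),s["force"]@D,s["time"]
def push(side,fx,thr=14,v=.02):
    hit=robot.move_linear(pos(fx,YP[side]),velocity=v,threshold=thr)
    t,f,tm=tip(); print(f"{side} to {fx:.4f} hit={hit} x={t[0]:.4f} y={t[1]:.4f} F={f:.1f} t={tm:.1f}"); return hit,t[0],f
def switch(side,fx,back=.49):
    t=tip()[0]; cur=min(YP,key=lambda k:abs(YP[k]-t[1])); b=min(back,t[0]-.012)
    b=min(b,fx)
    robot.move_linear(pos(b,YP[cur]),velocity=.12); robot.move_linear(pos(b,YP[side]),velocity=.2)
    if fx>b+.001: robot.move_linear(pos(fx,YP[side]),velocity=.08)
E
python3 - <<'E'
from h import *
robot.gripper_to(0.0)
robot.move_ptp(pos(.42,-.12,.24),R)
robot.move_ptp(pos(.47,YP["L"],.15),R)
robot.move_linear(pos(.47,YP["L"]),velocity=.15)
print(tip(),robot.get_state()["opening"]); f0=robot.get_state()["force"]; print(f0)
push("L",.505,thr=3,v=.02)
im=robot.grab_frame("top"); cv2.imwrite("pics/t1.png",im[:,:,::-1]); crop("top",im,180,125,310,235,6,"pics/t1c.png",False)
E
```

```text
(array([0.4703857 , 0.03977347, 0.04730993]), np.float64(-0.8475147216334473), 5.9083) 0.0002495239547767946
[-0.2119497  -1.23862795  0.12649923]
L to 0.5050 hit=True x=0.5015 y=0.0400 F=-0.6 t=7.3
```

View pics/t1c.png

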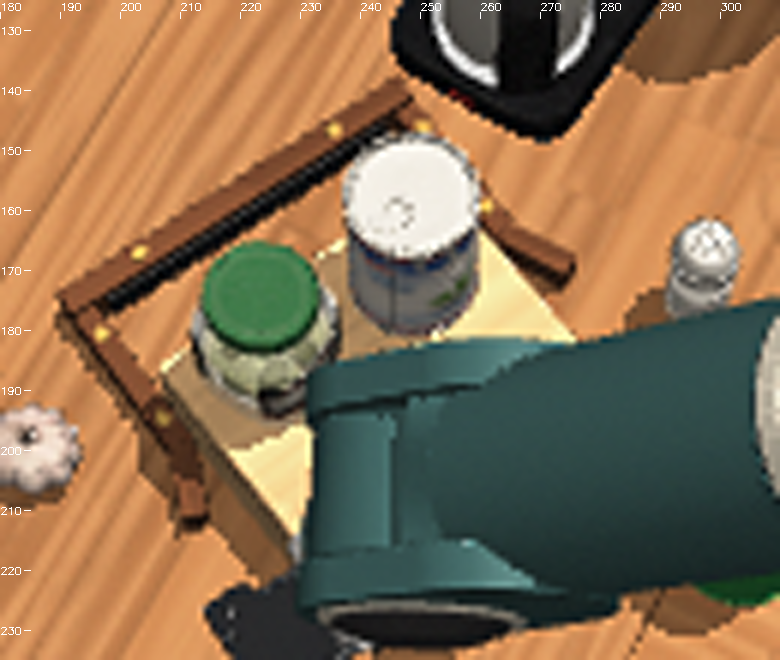

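Contact came at 0.5015, close to the predicted 0.499, and nothing is disturbed around (235,190). Now I'll creep in alternately.

```bash
python3 - <<'E'
from h import *
push("L",.516)
switch("R",.488,back=.485)
push("R",.515,thr=3)
push("R",.525)
E
```

```text
L to 0.5160 hit=False x=0.5151 y=0.0403 F=-5.6 t=8.3
R to 0.5150 hit=True x=0.5090 y=-0.1360 F=0.3 t=10.9
R to 0.5250 hit=False x=0.5232 y=-0.1368 F=-10.9 t=11.9
```

```bash
python3 - <<'E'
from h import *
switch("L",.508,back=.50); print("free F",tip()[1]); 
push("L",.538)
switch("R",.514,back=.505); print("free F",tip()[1])
h=push("R",.543,thr=15)
im=robot.grab_frame("top"); cv2.imwrite("pics/t2.png",im[:,:,::-1]); crop("top",im,180,125,310,235,6,"pics/t2c.png",False)
E
```

```text
free F 0.13349776908563332
L to 0.5380 hit=False x=0.5370 y=0.0406 F=-6.9 t=15.2
free F 0.2326009388950291
R to 0.5430 hit=False x=0.5417 y=-0.1367 F=-8.1 t=18.5
```

View pics/t2c.png

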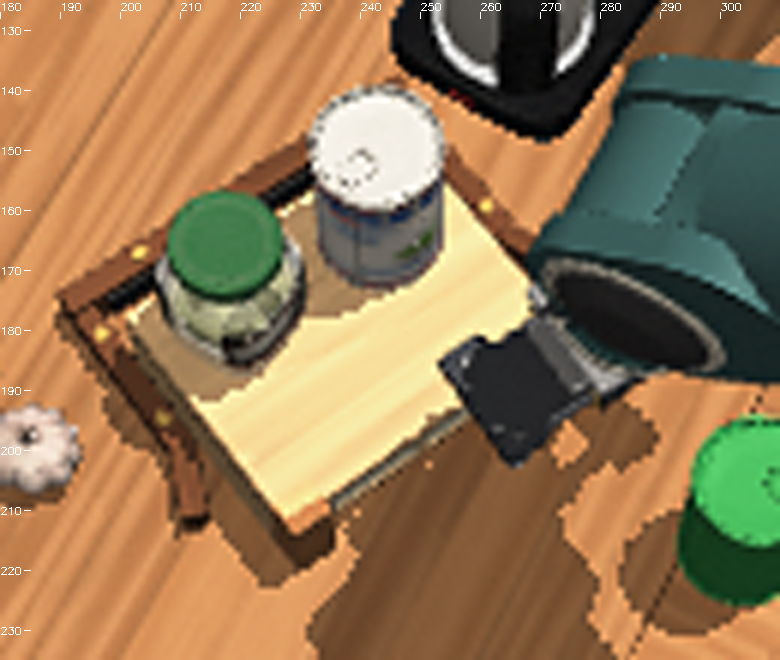

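The chest is in line, with the jar at (225,175) and tin at (240,160) standing; the back edge is some 20 mm from the stop. I'll go on with shorter, slower pushes.

```bash
python3 - <<'E'
from h import *
for side,f0,f1 in(("L",.530,.549),("R",.535,.554)):
    switch(side,f0,back=f0-.005); push(side,f1,thr=12,v=.015)
switch("L",.543,back=.53); push("L",.562,thr=12,v=.01)
E
```

```text
L to 0.5490 hit=False x=0.5479 y=0.0406 F=-6.2 t=21.6
R to 0.5540 hit=False x=0.5526 y=-0.1367 F=-8.6 t=24.6
L to 0.5620 hit=False x=0.5608 y=0.0407 F=-7.8 t=28.3
```

```bash
python3 - <<'E'
from h import *
switch("R",.547,back=.54); h=push("R",.564,thr=12,v=.01)
im=robot.grab_frame("top"); cv2.imwrite("pics/t3.png",im[:,:,::-1]); crop("top",im,180,125,310,235,6,"pics/t3c.png",False)
E
```

```text
R to 0.5640 hit=False x=0.5625 y=-0.1367 F=-7.5 t=31.8
```

View pics/t3c.png

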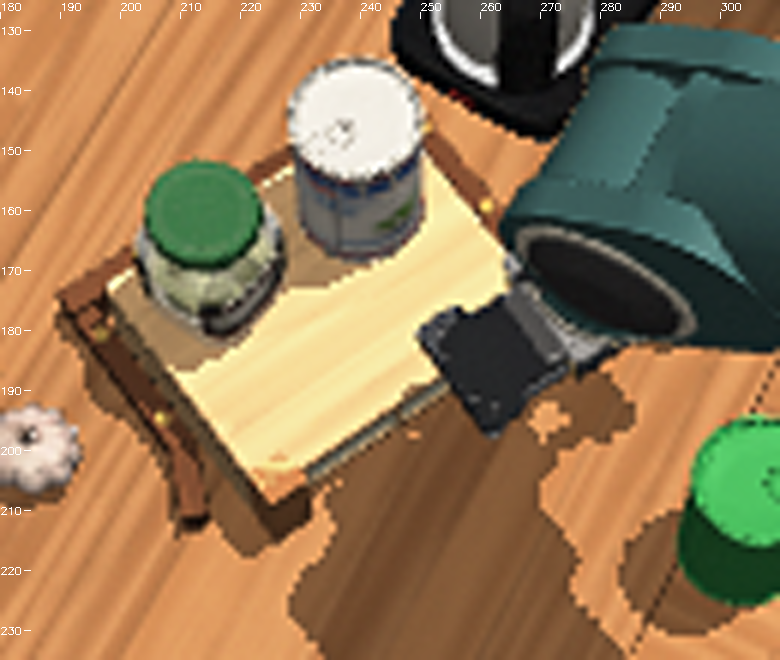

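The back edge is now right at the stop, around (200,170), with only millimetres left, so I'll make slow force-limited pushes.

```bash
python3 - <<'E'
from h import *
switch("L",.557,back=.55); push("L",.570,thr=11.5,v=.008)
switch("R",.558,back=.555); push("R",.573,thr=11.5,v=.008)
E
```

```text
L to 0.5700 hit=False x=0.5685 y=0.0406 F=-10.6 t=35.2
R to 0.5730 hit=True x=0.5683 y=-0.1368 F=-0.4 t=38.1
```

```bash
cat >> h.py <<'E'
def press(side,fx,goal=13,fmax=.576):
    while fx<fmax:
        robot.move_linear(pos(fx,YP[side]),velocity=.008); robot.pause(.1)
        t,f,tm=tip(); print(f"{side} {fx:.4f} x={t[0]:.4f} F={f:.1f}")
        if -f>=goal: break
        fx+=.0004 if -f>9 else .0006
    robot.pause(.5); t,f,tm=tip(); print("held",t[0],f,tm)
E
python3 - <<'E'
from h import *
press("R",.569,12.5,.573)
E
```

```text
R 0.5690 x=0.5686 F=-5.4
R 0.5696 x=0.5688 F=-9.0
R 0.5702 x=0.5689 F=-13.3
held 0.5688798294645467 -13.13947282836393 39.7833
```

```bash
python3 - <<'E'
from h import *
switch("L",.566,back=.556); press("L",.5685,12.5,.576)
E
```

```text
L 0.5685 x=0.5683 F=-1.7
L 0.5691 x=0.5686 F=-4.7
L 0.5697 x=0.5688 F=-8.2
L 0.5703 x=0.5689 F=-11.2
L 0.5707 x=0.5689 F=-14.2
held 0.5689327564739852 -12.938125879698863 43.825
```

Both posts stall at 0.5689 with a clear rise in force, so the chest is flush. I'll withdraw and check.

```bash
python3 - <<'E'
from h import *
robot.move_linear(pos(.50,YP["L"]),velocity=.1); robot.move_linear(pos(.47,YP["L"],.2),velocity=.15)
robot.move_ptp(pos(.42,-.15,.26),R)
im=robot.grab_frame("top"); cv2.imwrite("pics/t4.png",im[:,:,::-1]); crop("top",im,180,125,310,235,6,"pics/t4c.png",False); print(tip())
E
```

```text
(array([ 0.42021708, -0.14894248,  0.26115487]), np.float64(0.20535244659735763), 46.85)
```

View pics/t4c.png

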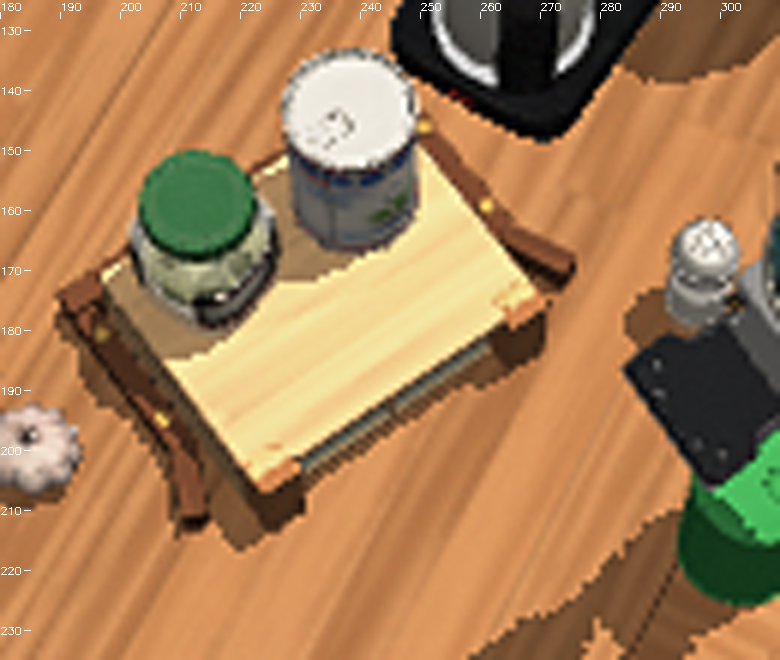

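The chest sits between the rails and against the stop, from (200,170) to (247,145). The tin and jar are standing, and the gripper is clear.

```bash
python3 -c "
from rig import robot
print(robot.sign_off())"
```

```text
the job is handed in; nothing more can be done
None
```

The chest is back in its frame, pressed flush against the stop with about 13 N on each post in turn. The tin and jar are still standing, the gripper is clear, and the job was handed in at about 47 s; no verdict came back.

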